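Count to the third gap and push the cast bar home

TASK

Starting from the end of the wooden rack where the tall post stands, run a fingertip along the row of springy tabs on top of the rack's backboard, flicking one tab per gap, to count to the third gap (full gaps count too), and stop there without bending the tabs beyond it. Then push the loose cast bar along the bench into that third gap, lengthwise, until it is fully home against the backboard. Only push the bar, never lift or tip it, and leave the two bars already in the rack, the bottle and the cup where they are.

Things in the scene. Friction and masses are not known exactly. Their poses are not given: they have to be found in the camera images.
- rack: Plywood divider rack, fixed, no floor. Origin: middle of its front edge at bench level; x points into the gaps (away from the robot), y along the rack, z up. 7 upright dividers (6 thick, 28 high, 62 mm long, x = 0 to 62, rounded front ends) make 6 gaps 48 mm wide, 54 mm apart, centres at y = +135, +81, +27, -27, -81, -135 mm, open to the front and above.
- backboard (a point): Middle of the top of the rack's backboard, which closes the gaps behind: 18 mm thick (rack x = 62 to 80 mm), 28 mm high, 330 mm long. A row of six springy tabs stands on it, one behind each gap. Axes as the rack's.
- post: Tall round wooden post, 22 mm across, 75 mm high, fixed upright on the bench just outside one end of the rack (rack x about 15 mm, y = +178 or -178 mm). Origin at its foot. Gaps and tabs are counted from this end.
- stub: Low square wooden block, 22 mm wide, 22 mm high, fixed at the other end of the rack. Origin at its foot.
- tabA (a joint): Black springy tab on the backboard behind the gap at rack y = +135 mm, centred at rack x = 71 mm: 16 mm along x, 4 mm along y, 29 to 57 mm above the bench. Hinged at its foot (axis along rack x, 28 mm up): 0 upright, positive leans to -y, up to 1.35 rad either way; springs back (0.03 N m/rad, a light touch). Leaning 0.2 rad or more counts as flicked.
- tabB (a joint): Black springy tab on the backboard behind the gap at rack y = +81 mm, centred at rack x = 71 mm: 16 mm along x, 4 mm along y, 29 to 57 mm above the bench. Hinged at its foot (axis along rack x, 28 mm up): 0 upright, positive leans to -y, up to 1.35 rad either way; springs back (0.03 N m/rad, a light touch). Leaning 0.2 rad or more counts as flicked.
- tabC (a joint): Black springy tab on the backboard behind the gap at rack y = +27 mm, centred at rack x = 71 mm: 16 mm along x, 4 mm along y, 29 to 57 mm above the bench. Hinged at its foot (axis along rack x, 28 mm up): 0 upright, positive leans to -y, up to 1.35 rad either way; springs back (0.03 N m/rad, a light touch). Leaning 0.2 rad or more counts as flicked.
- tabD (a joint): Black springy tab on the backboard behind the gap at rack y = -27 mm, centred at rack x = 71 mm: 16 mm along x, 4 mm along y, 29 to 57 mm above the bench. Hinged at its foot (axis along rack x, 28 mm up): 0 upright, positive leans to -y, up to 1.35 rad either way; springs back (0.03 N m/rad, a light touch). Leaning 0.2 rad or more counts as flicked.
- tabE (a joint): Black springy tab on the backboard behind the gap at rack y = -81 mm, centred at rack x = 71 mm: 16 mm along x, 4 mm along y, 29 to 57 mm above the bench. Hinged at its foot (axis along rack x, 28 mm up): 0 upright, positive leans to -y, up to 1.35 rad either way; springs back (0.03 N m/rad, a light touch). Leaning 0.2 rad or more counts as flicked.
- tabF (a joint): Black springy tab on the backboard behind the gap at rack y = -135 mm, centred at rack x = 71 mm: 16 mm along x, 4 mm along y, 29 to 57 mm above the bench. Hinged at its foot (axis along rack x, 28 mm up): 0 upright, positive leans to -y, up to 1.35 rad either way; springs back (0.03 N m/rad, a light touch). Leaning 0.2 rad or more counts as flicked.
- bar_mid (a point): The loose cast bar to push: a dull brick-pink block (all three bars look alike) 70 mm long (its x), 36 mm wide (y), 24 mm thick (z), about 75 g, flat on the bench in front of the rack, its length roughly along rack x. The point is its centre, 12 mm up. Fully home its centre is 27 mm inside the rack's front edge and its near end sticks out 8 mm in front of the dividers.
- stored1_mid (a point): Centre (half-way up) of a like bar already in the rack, in the gap at rack y = +81 mm. To be left alone.
- stored2_mid (a point): Centre (half-way up) of a like bar already in the rack, in the gap at rack y = -81 mm. To be left alone.
- bottle_mid (a point): Centre (half-way up) of a clear plastic bottle, 72 mm across, 210 mm high, standing to the left (+y) of the rack. To be left alone.
- cup_mid (a point): Centre (half-way up) of a small white cup, 64 mm across, 60 mm high, standing to the right (-y) of the rack. To be left alone.
- bar: The same loose bar; this origin lies at the centre of its underside, axes as for its centre point.
There are look-alikes about, which are no part of the job. What is shaped like the bar but white is not meant.

How it is judged (in metres and radians):
On the way, in this order (a step that is already met when the one before it is completed fails the run):
1. the first tab from the post is flicked (((y of post in the frame of rack above 0 m and (value of joint tabA above 0.2 rad or value of joint tabA below -0.2 rad)) or (y of post in the frame of rack below 0 m and (value of joint tabF above 0.2 rad or value of joint tabF below -0.2 rad)))), for 0.02 s.
2. then the second tab (((y of post in the frame of rack above 0 m and (value of joint tabB above 0.2 rad or value of joint tabB below -0.2 rad)) or (y of post in the frame of rack below 0 m and (value of joint tabE above 0.2 rad or value of joint tabE below -0.2 rad)))), for 0.02 s.
3. then the third tab (((y of post in the frame of rack above 0 m and (value of joint tabC above 0.2 rad or value of joint tabC below -0.2 rad)) or (y of post in the frame of rack below 0 m and (value of joint tabD above 0.2 rad or value of joint tabD below -0.2 rad)))), for 0.02 s.
4. then the bar is pushed home in the third gap (((y of post in the frame of rack above 0 m and y of bar_mid in the frame of rack between 0.017 and 0.037 m) or (y of post in the frame of rack below 0 m and y of bar_mid in the frame of rack between -0.037 and -0.017 m)) and x of bar_mid in the frame of rack between 0.021 and 0.033 m and angle between the x axis of bar_mid and the x axis of rack, either way round below 0.2 rad and height (world z) of bar_mid below 0.016 m and angle between bar_mid's own z axis and vertical below 0.1 rad), for 0.2 s.
At the end, for the whole second after the job is handed in: The bar lies flat and at rest in the third gap from the post: its centre within 10 mm of the gap's centre line and 6 mm of the depth it has when it touches the backboard, its length within 0.2 rad of the gap's direction (all of step 4 and linear speed of bar below 0.01 m/s).
It fails at once if the bar is lifted (more than 10 mm) or tipped (more than 0.35 rad) (height (world z) of bar_mid above 0.022 m or angle between bar_mid's own z axis and vertical above 0.35 rad).
It fails at once if a tab beyond the third is bent (more than 0.2 rad) ((y of post in the frame of rack above 0 m and ((value of joint tabD above 0.2 rad or value of joint tabD below -0.2 rad) or (value of joint tabE above 0.2 rad or value of joint tabE below -0.2 rad) or (value of joint tabF above 0.2 rad or value of joint tabF below -0.2 rad))) or (y of post in the frame of rack below 0 m and ((value of joint tabA above 0.2 rad or value of joint tabA below -0.2 rad) or (value of joint tabB above 0.2 rad or value of joint tabB below -0.2 rad) or (value of joint tabC above 0.2 rad or value of joint tabC below -0.2 rad)))).
It fails at once if a stored bar is moved by more than 15 mm (distance of any of stored1_mid, stored2_mid from where it was at the start of the episode above 0.015 m).
It fails at once if the bottle or the cup is moved by more than 25 mm (distance of any of bottle_mid, cup_mid from where it was at the start of the episode above 0.025 m).
It also fails if it takes over 58 s, if anything falls off the work surface, if the arm or the gripper's body presses on something with over 40 N, if the wrist force passes 120 N, or if a joint passes its speed limit or range.

ROBOT

A 6-joint arm with a two-finger parallel gripper is mounted at the origin on the work surface. World frame = base frame: x ahead of the robot, y to its left, z up, the work surface at z = 0. Lengths are in m, angles in degrees, forces in N, time in s.
With the tool pointing down it reaches from about 0.4 to 0.825 m from the base axis. Payload 7 kg.
Tool frame: the origin (TCP) lies at the very end of the fingers, on their centre line; the grasp point (between the pads) lies hold_point_z behind it (hold_point_z is the distance from the TCP to the grasp point, in m); z points along the fingers, y is the direction in which the jaws open and shut (so a half turn about z gives the same grasp; the last joint's range is limited). The gripper opens to 88 mm and grips with 3 to 60 N. Pads are 19 mm wide; open, the fingers measure 130 mm over their backs; the gripper's body (78 mm by 193 mm) begins 47 mm behind the grasp point.
Start: joints at [88.356, 20.546, 0.682, 0, -70.136, -16.507], TCP at [0.21, 0.641, 0.227] pointing down, gripper open.
Joint ranges: [-176.03, 176.03], [-82.01, 121.73], [-58.28, 71.71], [-173.87, 95.51], [-174.79, -0.11], [-173.66, 173.66]. Speed limits (degrees/s): [136.94, 136.94, 172.46, 180, 180, 180].

INTERFACE

Orientations are given as [roll, pitch, yaw] about the fixed x, y, z axes, in that order (R = Rz(yaw) Ry(pitch) Rx(roll)).
In Python, from plant import get_obs, snapshot, close_job, hold_point_z gives the robot as it stands. The module is installed in compiled form; this text tells all that it offers.
- The arm moves only by the tool jog_arm, never from a script. Its argument "commands" is a list of rows, each a list of 4 numbers: the shift along the world's x, y, z in mm, then the turn about the world's z in degrees. In form: [[x, y, z, turn], ...]. A call has exactly 10 rows; each row shifts and turns the commanded pose from where the row before left it; what a row does not reach is not made up. A row lasts 1/12 s, in which the tool goes at most 41.7 mm and 7.16 degrees, less where a joint would pass 70% of its speed; a pose out of reach is approached as far as the arm can. A call is refused whole if a number of a shift passes 41.7 or a number of a turn 7.16, either way. A call with a gripper value outside its range is refused whole. "fingers" is the finger opening in mm, from 0 to 87.6, set as the call begins (left out, the last holds). The fingers move at their own pace and stop on an object; the grip force is fixed at half the most. Time passes only in rows, so rows that do not move let the fingers close, or fill a call up. It gives the time, the measured TCP pose, the force and the opening at its end, in the units of the state.
- get_obs(): the state, without advancing time (a new reading comes with each control period).
- snapshot(name): name is "scene" or "top"; returns a dict with "image" (384x512x3 uint8, red, green, blue), "fov_y" (degrees; the focal length in pixels is half the picture's height over the tangent of half this angle, whatever the lens; pixels are square), "cx", "cy" (the principal point, pixels), "dist_coeffs" ([k1, k2, p1, p2, k3] as OpenCV has them; the pictures are not rectified), "rvec" (rotation vector, rad) and "tvec" (3), from world to camera coordinates, as OpenCV has them. Camera axes: x right, y down, z forward; pixel columns grow to the right and rows downward; lengths in m; the calibration is good to about 2 mm. A picture is of the moment at which its call begins. There is no depth.
- close_job(): hands the job in, once; it reports no verdict.
The state is a dict: "clock": time; "joint_pos": joint angles; "qvel": joint speeds; "tau": joint torques, N m; "tool_pos": TCP position; "orientation": TCP orientation; "force": force on the tool from outside, world axes, zero at the start; "moment": the same for the moment, N m; "opening": finger opening in m.
Only numpy, scipy, OpenCV 4.12 (cv2) and the standard library are available. Lean on these libraries where they do the work, as an engineer would, in place of code of your own. Each camera call takes 0.05 s, during which the arm holds its last target.

## Working session

There is one attempt and no reset: what is moved stays moved. The work goes in short steps, Python scripts to look and compute and a tool call to move; the robot and the scene stay as the last step left them, time stands still between calls to the robot, and variables do not carry over. Pictures are saved under pics/ and viewed, and the job is handed in when it is done.

Besides the shell and the picture viewer there is one more tool, called as name(argument=value, ...), one argument or row to a line, values as JSON. jog_arm: Moves the arm, as the interface text tells. Its arguments: {"type":"object","properties":{"commands":{"type":"array","items":{"type":"array","items":{"type":"number"}}},"fingers":{"type":"number"}},"required":["commands"]}

```bash
mkdir -p pics; cat > h.py <<'E'
import numpy as np, cv2, pickle
from plant import get_obs, snapshot, close_job, hold_point_z
def shot(n,tag):
    s=snapshot(n); pickle.dump(s,open(f'pics/{tag}.pkl','wb')); cv2.imwrite(f'pics/{tag}.png',s['image'][:,:,::-1]); return s
def load(tag): return pickle.load(open(f'pics/{tag}.pkl','rb'))
def K(s):
    h,w=s['image'].shape[:2]; f=h/2/np.tan(np.radians(s['fov_y'])/2)
    return np.array([[f,0,s['cx']],[0,f,s['cy']],[0,0,1.]]),np.array(s['dist_coeffs'],float)
def px2w(s,uv,z):
    k,d=K(s); uv=np.array(uv,float).reshape(-1,1,2)
    n=cv2.undistortPoints(uv,k,d).reshape(-1,2)
    R,_=cv2.Rodrigues(np.array(s['rvec'],float)); t=np.array(s['tvec'],float).ravel()
    c=-R.T@t; r=np.c_[n,np.ones(len(n))]@R
    return c+r*((z-c[2])/r[:,2])[:,None]
def w2px(s,p):
    k,d=K(s); return cv2.projectPoints(np.array(p,float).reshape(-1,1,3),np.array(s['rvec'],float),np.array(s['tvec'],float),k,d)[0].reshape(-1,2)
def crop(s,x0,y0,x1,y1,f,tag):
    cv2.imwrite(f'pics/{tag}.png',cv2.resize(s['image'][y0:y1,x0:x1,::-1],None,fx=f,fy=f,interpolation=cv2.INTER_CUBIC))
E
python3 - <<'E'
from h import *
print(get_obs(),hold_point_z)
for n in('scene','top'):
    s=shot(n,n+'0'); print(s['fov_y'],s['rvec'],s['tvec'])
E
```

```text
{'clock': 0.0, 'joint_pos': array([ 8.83551009e+01,  2.05935427e+01,  6.33585304e-01, -2.07583264e-02,
       -7.01375166e+01, -1.65090501e+01]), 'qvel': array([-0.09403841,  0.0910761 ,  0.02618289,  0.10889151, -0.02924145,
        0.03188466]), 'tau': array([ 7.31876244e-04, -5.82722676e+01,  2.93048984e+01,  6.99690118e+00,
        7.00510878e-03, -1.74358020e-04]), 'tool_pos': array([0.2101554 , 0.64092143, 0.22559548]), 'orientation': array([ 1.79900999e+02, -8.99216590e-03, -1.81610110e+01]), 'force': array([-0.09232848, -0.34606709,  0.64452213]), 'moment': array([-0.00522889, -0.01039494, -0.00667972]), 'opening': 0.0872793177442287} 0.0188
46.63478889186141 [ 1.69010617  2.11642604 -0.65878119] [ 0.12608689 -0.35523979  1.44826788]
50.61329240704206 [ 2.15031717 -2.18805782  0.09388363] [0.00499013 0.54003004 1.06242894]
```

View pics/scene0.png

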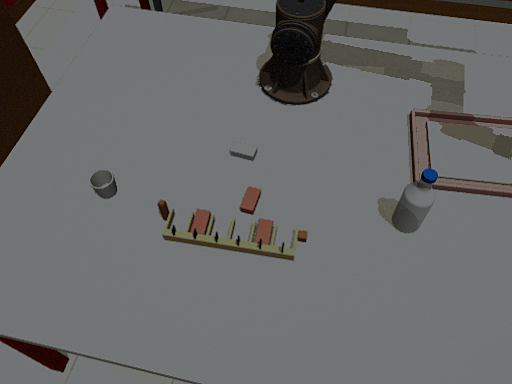

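View pics/top0.png

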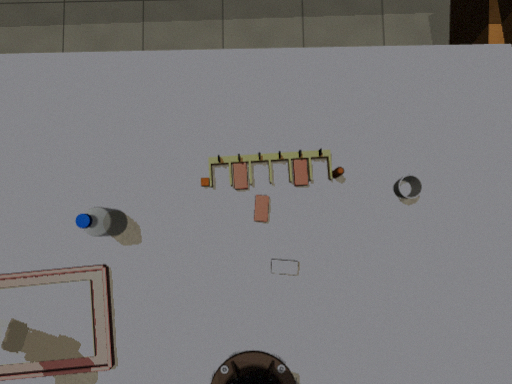

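```bash
python3 - <<'E'
from h import *
s=load('top0'); crop(s,195,140,355,230,5,'c1'); print(w2px(s,[[0.21,.641,.227],[0,0,0]]))
t=load('scene0'); crop(t,150,190,315,265,4.8,'c2'); print(w2px(t,[[0.21,.641,.227],[0,0,0]]))
E
```

```text
[[-50.41074316 342.0756721 ]
 [253.15109413 397.28830767]]
[[553.2793448  104.29020351]
 [294.83212984  78.496445  ]]
```

View pics/c1.png

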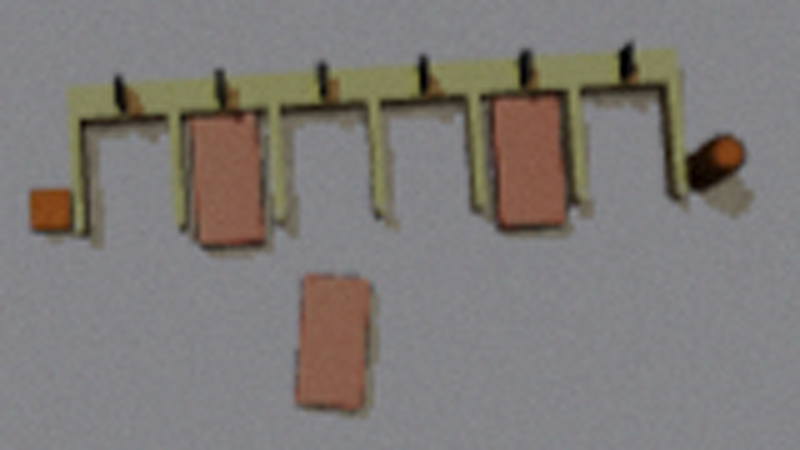

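View pics/c2.png

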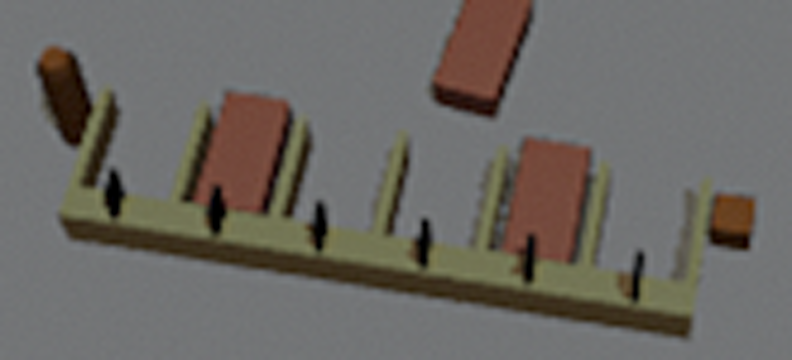

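```bash
cat > fit.py <<'E'
from h import *
from scipy.optimize import least_squares
s=load('top0'); t=load('scene0')
c1=lambda p:(np.array(p,float)+.5)/5-.5+[195,140]
c2=lambda p:(np.array(p,float)+.5)/4.8-.5+[150,190]
ys=[135,81,27,-27,-81,-135]
P1=[(80,165,28),(80,-165,28),(0,162,28),(0,-162,28)]+[(71,y,57) for y in ys]
U1=[(70,88),(676,50),(82,233),(682,197),(119,76),(220,72),(322,64),(422,57),(525,51),(629,44)]
P2=[(80,-165,28),(80,165,28),(80,165,0)]+[(71,y,57) for y in ys]
U2=[(65,220),(690,310),(690,335)]+[(640,254),(530,236),(424,221),(319,203),(216,187),(113,172)]
def tf(q,P):
    c,n=np.cos(q[2]),np.sin(q[2]); P=np.array(P,float)/1000
    return P@np.array([[c,n,0],[-n,c,0],[0,0,1]])+[q[0],q[1],0]
def r(q,both=3):
    o=[]
    if both&1:o.append((w2px(s,tf(q,P1))-c1(U1)).ravel())
    if both&2:o.append((w2px(t,tf(q,P2))-c2(U2)).ravel())
    return np.concatenate(o)
for b in(1,2,3):
    z=least_squares(r,[.6,-.03,0.05],args=(b,)); print(b,z.x,np.degrees(z.x[2]),np.round(np.abs(z.fun).max(),2), np.sqrt((z.fun**2).mean()))
q=z.x
if __name__=='__main__':
    print(np.round(r(q).reshape(-1,2),2))
    # bar top corners z=.024
    b=px2w(s,c1([(305,276),(371,279),(362,408),(297,404)]),.024); print('bar',b,b.mean(0))
    b2=px2w(t,c2([(432,86),(497,100)]),.024);print('scene far end',b2)
    c,n=np.cos(q[2]),np.sin(q[2]); R=np.array([[c,-n],[n,c]])
    print('bar rack', (b[:,:2]-q[:2])@R, (b2[:,:2]-q[:2])@R)
    for nm,p in dict(tabF=(71,-135,57),tabE=(71,-81,57),tabD=(71,-27,57),tabC=(71,27,57),gap=(0,-27,0),home=(27,-27,0),post=(15,-178,75)).items(): print(nm,tf(q,[p])[0]*1000)
E
python3 fit.py
```

```text
1 [ 0.56614984 -0.05708454  0.04487642] 2.5712296502454377 1.84 1.0403701903143758
2 [ 0.55636608 -0.05820214  0.05014805] 2.8732714344795793 2.37 0.7803633033180004
3 [ 0.56148104 -0.05763088  0.05038806] 2.887023458170299 3.31 1.6006912548209036
[[-0.8   0.26]
 [ 0.12 -0.46]
 [-0.38  0.62]
 [ 0.36 -0.4 ]
 [-0.27  3.31]
 [ 0.06  2.71]
 [ 0.2   2.91]
 [ 0.74  2.91]
 [ 0.69  2.71]
 [ 0.43  2.71]
 [-1.52 -0.52]
 [ 0.76  1.36]
 [ 0.11  1.1 ]
 [-0.28  2.3 ]
 [ 0.09  2.57]
 [-0.12  2.27]
 [-0.3   2.64]
 [-0.66  2.63]
 [-0.79  2.45]]
bar [[ 0.53007746 -0.01589609  0.024     ]
 [ 0.52783715 -0.05122727  0.024     ]
 [ 0.45897919 -0.04498436  0.024     ]
 [ 0.46170018 -0.01040163  0.024     ]] [ 0.49464849 -0.03062734  0.024     ]
scene far end [[ 0.52856362 -0.05016563  0.024     ]
 [ 0.5295167  -0.01404566  0.024     ]]
bar rack [[-0.02926167  0.04326352]
 [-0.03327866  0.00809002]
 [-0.10173479  0.01779315]
 [-0.09727543  0.05219495]] [[-0.03249964  0.00911372]
 [-0.02972852  0.04513985]]
tabF [ 639.19043315 -188.88350185   57.        ]
tabE [ 636.4706289  -134.95203919   57.        ]
tabD [633.75082465 -81.02057653  57.        ]
tabC [631.03102039 -27.08911387  57.        ]
gap [562.84093855 -84.59661546   0.        ]
home [589.80666989 -83.23671333   0.        ]
post [ 585.42727897 -234.64946357   75.        ]
```

```bash
sed -i '0,/(71,y,57) for y/s//(79,y,57) for y/; /^P2/s/(71,y,57)/(63,y,57)/' fit.py; python3 fit.py
```

```text
1 [ 0.56127702 -0.05731035  0.04497948] 2.577134444779897 0.78 0.3254724693911514
2 [ 0.5618601  -0.05842969  0.05731956] 3.2841691244716302 1.79 0.6447984529881389
3 [ 0.5614937  -0.05784554  0.05030764] 2.882415562834966 1.6 0.546422404677704
[[-0.72  0.25]
 [ 0.2  -0.46]
 [-0.3   0.61]
 [ 0.44 -0.4 ]
 [-0.37  0.3 ]
 [-0.05 -0.3 ]
 [ 0.07 -0.1 ]
 [ 0.6  -0.1 ]
 [ 0.53 -0.3 ]
 [ 0.26 -0.29]
 [-1.6  -0.53]
 [ 0.67  1.35]
 [ 0.02  1.1 ]
 [ 0.11 -0.71]
 [ 0.57 -0.4 ]
 [ 0.45 -0.68]
 [ 0.36 -0.28]
 [ 0.09 -0.27]
 [ 0.04 -0.42]]
bar [[ 0.53007746 -0.01589609  0.024     ]
 [ 0.52783715 -0.05122727  0.024     ]
 [ 0.45897919 -0.04498436  0.024     ]
 [ 0.46170018 -0.01040163  0.024     ]] [ 0.49464849 -0.03062734  0.024     ]
scene far end [[ 0.52856362 -0.05016563  0.024     ]
 [ 0.5295167  -0.01404566  0.024     ]]
bar rack [[-0.029267    0.04347618]
 [-0.03328116  0.00830236]
 [-0.10173807  0.01799999]
 [-0.09728148  0.05240215]] [[-0.03250222  0.00932612]
 [-0.029734    0.04535248]]
tabF [ 639.19253981 -189.10440411   57.        ]
tabE [ 636.47707289 -135.17272289   57.        ]
tabD [633.76160597 -81.24104167  57.        ]
tabC [631.04613905 -27.30936045  57.        ]
gap [562.85143251 -84.8113778    0.        ]
home [589.81727313 -83.45364434   0.        ]
post [ 585.42570516 -234.86604189   75.        ]
```

jog_arm(
  commands=[
    [14,-28,3,0.7],
    [14,-29,3,0.7],
    [14,-29,3,0.7],
    [14,-29,3,0.7],
    [14,-29,3,0.7],
    [14,-29,3,0.7],
    [14,-29,3,0.7],
    [14,-29,3,0.7],
    [14,-29,3,0.7],
    [14,-29,3,0.7],
  ],
  fingers=0,
)

```text
clock: 0.93
tool_pos: [0.3505, 0.3507, 0.2565]
orientation: [180.0, 0.0, -11.1]
force: [0.0, 1.5, 0.4]
opening: 0.0265
```

jog_arm(
  commands=[
    [14,-29,0,0.7],
    [14,-29,0,0.7],
    [14,-29,0,0.7],
    [14,-29,0,0.7],
    [14,-29,0,0.7],
    [14,-29,0,0.7],
    [14,-29,0,0.7],
    [14,-29,0,0.7],
    [14,-29,0,0.7],
    [14,-29,0,0.7],
  ],
)

```text
clock: 1.77
tool_pos: [0.4905, 0.0607, 0.2565]
orientation: [-180.0, 0.0, -4.1]
force: [0.2, 1.0, 0.7]
opening: 0.0004
```

jog_arm(
  commands=[
    [14,-29,0,0.7],
    [14,-29,0,0.7],
    [14,-29,0,0.7],
    [14,-29,0,0.7],
    [14,-29,0,0.7],
    [14,-29,0,0.7],
    [14,-29,0,0.7],
    [14,-29,0,0.7],
    [14,-29,0,0.7],
    [14,-29,0,0.7],
  ],
)

```text
clock: 2.6
tool_pos: [0.6305, -0.2292, 0.256]
orientation: [-180.0, 0.0, 2.9]
force: [1.7, 1.7, 0.6]
opening: 0.0005
```

jog_arm(
  commands=[
    [5,-6,0,0],
    [6,-6,0,0],
    [0,0,-30,0],
    [0,0,-30,0],
    [0,0,-30,0],
    [0,0,-30,0],
    [0,0,-30,0],
    [0,0,-30,0],
    [0,0,0,0],
    [0,0,0,0],
  ],
)

```text
clock: 3.43
tool_pos: [0.6403, -0.2388, 0.0755]
orientation: [-180.0, 0.2, 2.9]
force: [-1.2, 0.4, 1.0]
opening: 0.0003
```

```bash
python3 - <<'E'
from h import *
s=shot('top','top1');crop(s,195,120,415,230,3.6,'c3'); t=shot('scene','scene1'); crop(t,100,100,320,270,3.6,'c4'); print(get_obs()['tool_pos'])
E
```

```text
[ 0.64267099 -0.23945557  0.07876638]
```

View pics/c3.png

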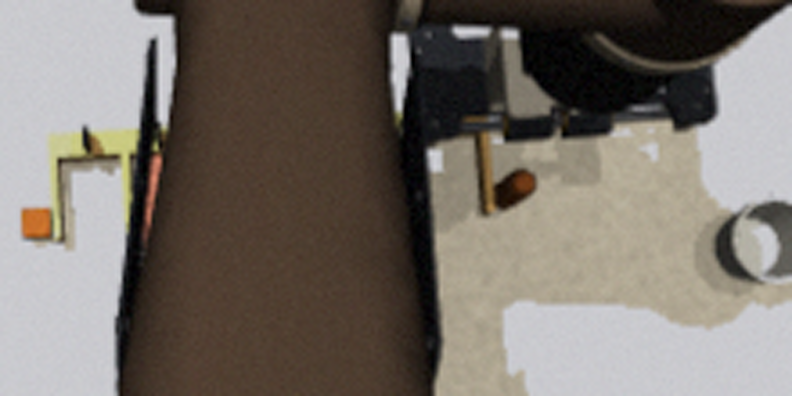

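View pics/c4.png

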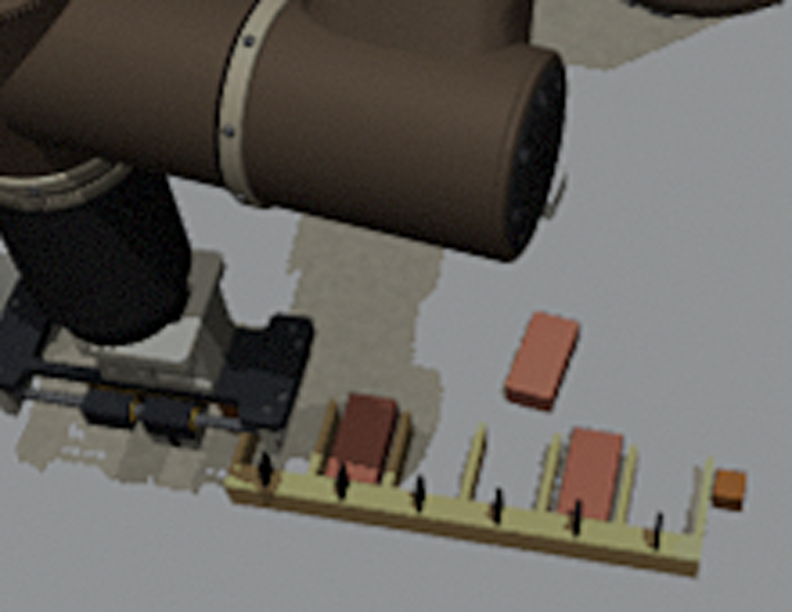

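jog_arm(
  commands=[
    [0,0,-10,0],
    [0,0,-10,0],
    [0,0,-10,0],
    [0,0,0,0],
    [-0.5,9,0,0],
    [-0.5,10,0,0],
    [-0.5,10,0,0],
    [-0.5,10,0,0],
    [-0.5,10,0,0],
    [0,0,0,0],
  ],
)

```text
clock: 4.37
tool_pos: [0.6391, -0.1884, 0.0471]
orientation: [-180.0, -0.0, 3.0]
force: [-0.6, 0.7, 1.1]
opening: 0.0003
```

```bash
python3 - <<'E'
from h import *
t=shot('scene','scene2'); crop(t,120,170,320,270,4,'c5'); o=get_obs();print(o['tool_pos'],o['force'])
E
```

```text
[ 0.63917913 -0.18920214  0.04716556] [ 0.09202953 -0.87750192  0.97174291]
```

View pics/c5.png

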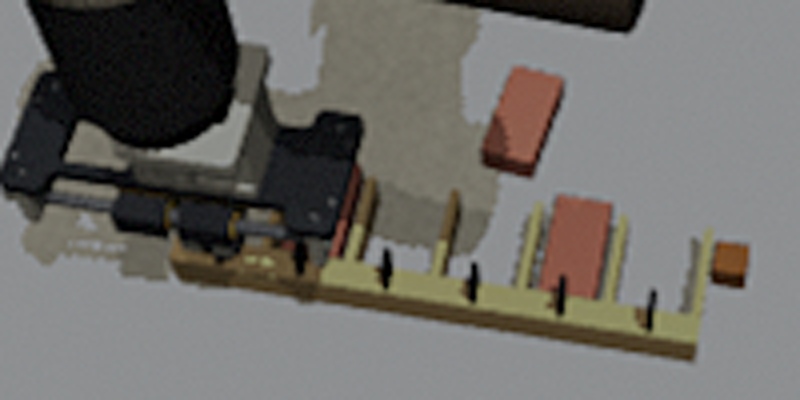

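jog_arm(
  commands=[
    [-0.5,7,0,0],
    [-0.5,7,0,0],
    [-0.5,7,0,0],
    [0,7,0,0],
    [-0.5,7,0,0],
    [-0.5,7,0,0],
    [-0.5,7,0,0],
    [0,6,0,0],
    [0,0,0,0],
    [0,0,0,0],
  ],
)

```text
clock: 5.25
tool_pos: [0.6359, -0.1351, 0.0467]
orientation: [180.0, -0.0, 2.9]
force: [-0.1, -0.6, 0.7]
opening: 0.0002
```

```bash
python3 - <<'E'
from h import *
t=shot('scene','scene3'); crop(t,120,170,320,270,4,'c6'); o=get_obs();print(o['tool_pos'],o['force'])
E
```

```text
[ 0.63594067 -0.13543728  0.0466882 ] [0.4947689  0.4183042  0.92973374]
```

View pics/c6.png

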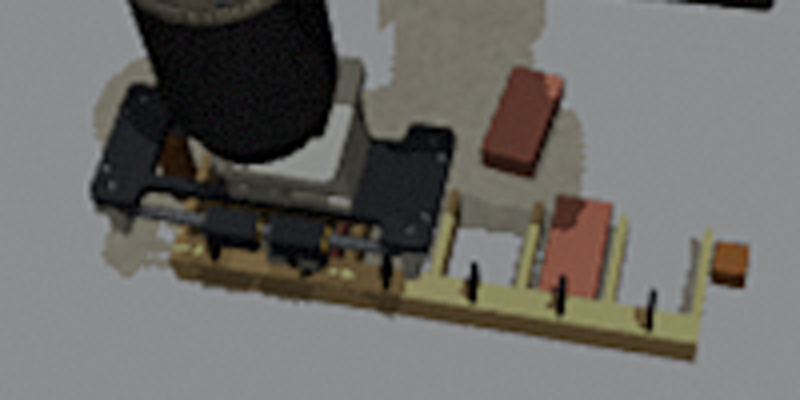

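```bash
python3 - <<'E'
from h import *
t=load('scene3'); im=cv2.convertScaleAbs(t['image'],alpha=1.8,beta=10); t['image']=im; crop(t,155,205,235,255,10,'c7'); print(w2px(t,[get_obs()['tool_pos']]))
E
```

```text
[[194.37064119 232.98772411]]
```

View pics/c7.png

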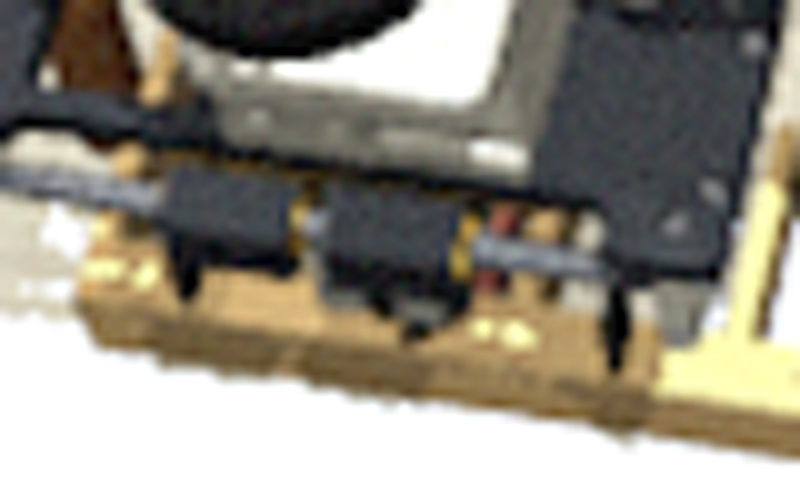

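jog_arm(
  commands=[
    [-0.5,7,0,0],
    [-0.5,7,0,0],
    [-0.5,7,0,0],
    [-0.5,7,0,0],
    [-0.5,7,0,0],
    [-0.5,7,0,0],
    [0,7,0,0],
    [0,5,0,0],
    [0,4,0,0],
    [0,0,0,0],
  ],
)

```text
clock: 6.13
tool_pos: [0.6329, -0.0768, 0.0466]
orientation: [-180.0, -0.0, 2.9]
force: [-0.6, -0.2, 0.8]
opening: 0.0004
```

```bash
python3 - <<'E'
from h import *
t=shot('scene','scene4'); t['image']=cv2.convertScaleAbs(t['image'],alpha=1.8,beta=10); crop(t,160,205,260,260,8,'c8'); o=get_obs();print(o['tool_pos'],o['force'],w2px(t,o['tool_pos']))
E
```

```text
[ 0.63297436 -0.07710661  0.04670319] [ 0.58518046 -0.05179579  1.38765824] [[217.787563   236.57508361]]
```

View pics/c8.png

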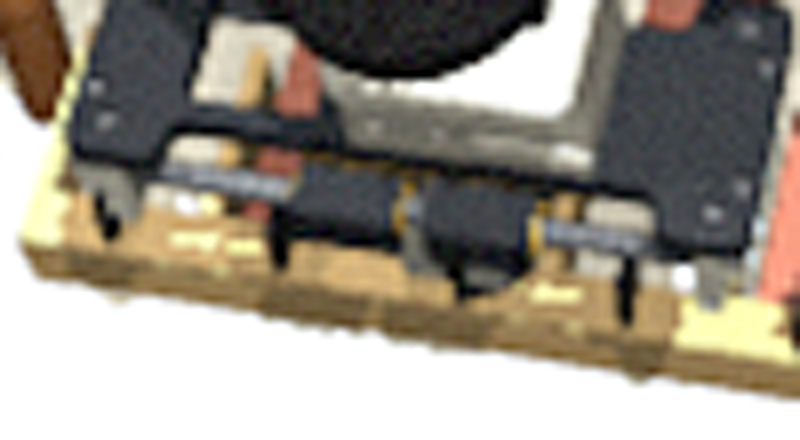

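jog_arm(
  commands=[
    [0,0,20,0],
    [0,0,25,0],
    [-5,5,20,0],
    [-19,15,0,0],
    [-19,15,0,0],
    [-19,15,0,0],
    [-19,15,0,0],
    [-19,15,0,0],
    [-19,15,0,0],
    [-19,14,0,0],
  ],
)

```text
clock: 7.02
tool_pos: [0.4939, 0.0318, 0.1116]
orientation: [-180.0, -0.0, 2.8]
force: [-0.3, 0.5, 0.2]
opening: 0.0001
```

jog_arm(
  commands=[
    [0,0,0,0],
    [0,0,-15,0],
    [0,0,-20,0],
    [0,0,-20,0],
    [0,0,-20,0],
    [0,0,-15,0],
    [0,0,-8,0],
    [0,0,0,0],
    [0,0,0,0],
    [0,0,0,0],
  ],
)

```text
clock: 7.85
tool_pos: [0.4956, 0.0315, 0.0144]
orientation: [-180.0, -0.1, 2.9]
force: [0.5, 0.1, 0.0]
opening: 0.0006
```

```bash
python3 - <<'E'
from h import *
t=shot('scene','scene5'); t['image']=cv2.convertScaleAbs(t['image'],alpha=1.5,beta=10); crop(t,160,130,320,260,5,'c9'); o=get_obs();print(o['tool_pos'],o['force'],w2px(t,o['tool_pos']))
E
```

```text
[0.49560611 0.0316299  0.014535  ] [ 0.50810414 -0.13422373 -0.0521859 ] [[273.20614621 204.69122501]]
```

View pics/c9.png

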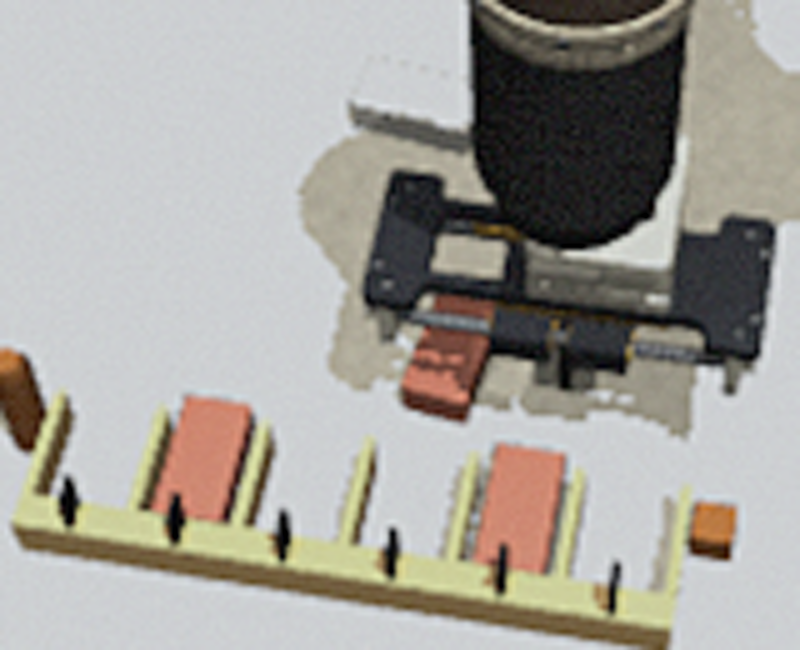

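jog_arm(
  commands=[
    [0,0,-5,0],
    [0,-10,0,0],
    [0.5,-10,0,0],
    [0.5,-8,0,0],
    [0.5,-6,0,0],
    [0.5,-6,0,0],
    [0,-6,0,0],
    [0.5,-6,0,0],
    [0,-6,0,0],
    [0,0,0,0],
  ],
)

```text
clock: 8.73
tool_pos: [0.4971, -0.0276, 0.0085]
orientation: [180.0, 0.0, 2.8]
force: [-0.3, -0.0, -0.3]
opening: 0.0004
```

```bash
python3 - <<'E'
from h import *
t=shot('scene','scene6'); t['image']=cv2.convertScaleAbs(t['image'],alpha=1.5,beta=10); crop(t,160,130,320,260,5,'c10'); o=get_obs();print(o['tool_pos'],o['force'],w2px(t,o['tool_pos']))
E
```

```text
[ 0.49715083 -0.02721764  0.00847873] [0.27946241 1.0324505  0.4087375 ] [[251.21247596 202.27306375]]
```

View pics/c10.png

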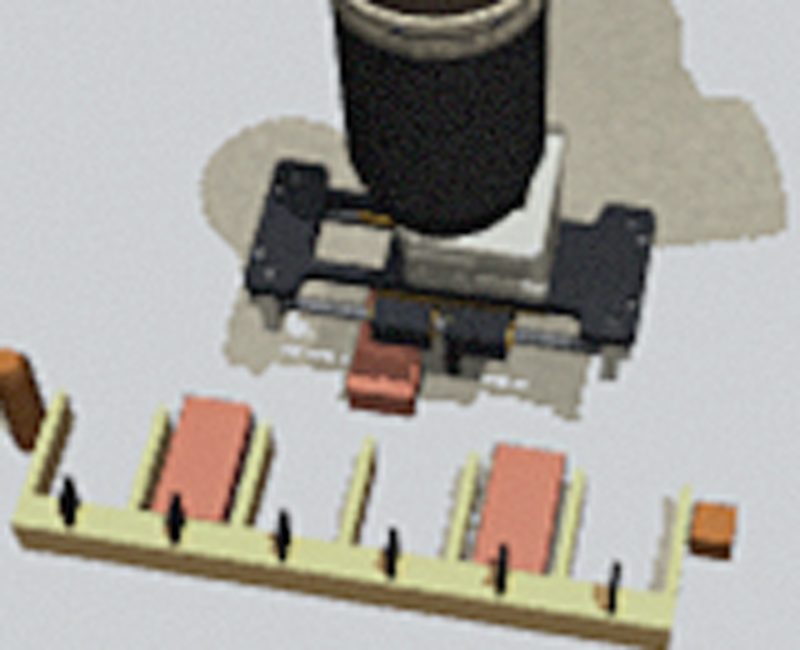

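```bash
cat > m.py <<'E'
from h import *
import sys
q=np.array([.5615,-.0578,.0497])
c,n=np.cos(q[2]),np.sin(q[2]); R=np.array([[c,-n],[n,c]])
def rack(p): return (np.atleast_2d(p)[:,:2]-q[:2])@R*1000
E
python3 - <<'E'
from m import *
t=load('scene6'); t['image']=cv2.convertScaleAbs(t['image'],alpha=1.5,beta=10); crop(t,215,185,255,218,18,'c11')
E
```

```text
(no output)
```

View pics/c11.png

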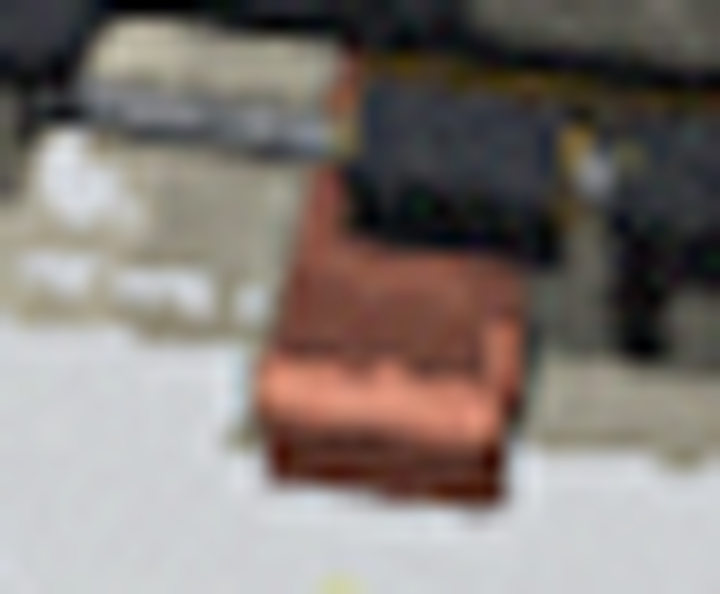

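```bash
python3 - <<'E'
from m import *
t=load('scene6'); f=lambda p:(np.array(p,float)+.5)/18-.5+[215,185]
print(rack(px2w(t,f([(260,425),(505,442),(525,285),(345,65)]),.024)), rack(px2w(t,f([(268,483),(503,500)]),0.0)), rack(get_obs()['tool_pos']))
E
```

```text
[[-26.07626095 -17.41417921]
 [-29.19016801  17.75287168]
 [-55.73616848  15.47389766]
 [-88.97173546 -18.09940846]] [[-30.60905593 -18.78086115]
 [-33.55615071  15.63236479]] [[-62.75039308  33.7414388 ]]
```

jog_arm(
  commands=[
    [0,-5,0,0],
    [0,-5,0,0],
    [0.5,-5,0,0],
    [0,-4,0,0],
    [0.5,-4,0,0],
    [0,-3,0,0],
    [0,0,0,0],
    [0,10,0,0],
    [0,20,0,0],
    [0,0,0,0],
  ],
)

```text
clock: 9.62
tool_pos: [0.4988, -0.0206, 0.0087]
orientation: [-180.0, -0.1, 2.9]
force: [0.4, 0.2, -0.4]
opening: 0.0006
```

```bash
python3 - <<'E'
from m import *
t=shot('scene','scene7'); t['image']=cv2.convertScaleAbs(t['image'],alpha=1.5,beta=10); crop(t,200,180,250,220,15,'c12'); o=get_obs();print(o['tool_pos'],o['force'],rack(o['tool_pos']))
E
```

```text
[ 0.49854595 -0.02122707  0.00865279] [ 1.17547352 -0.76324687 -0.66202199] [[-61.05939274  39.65530257]]
```

View pics/c12.png

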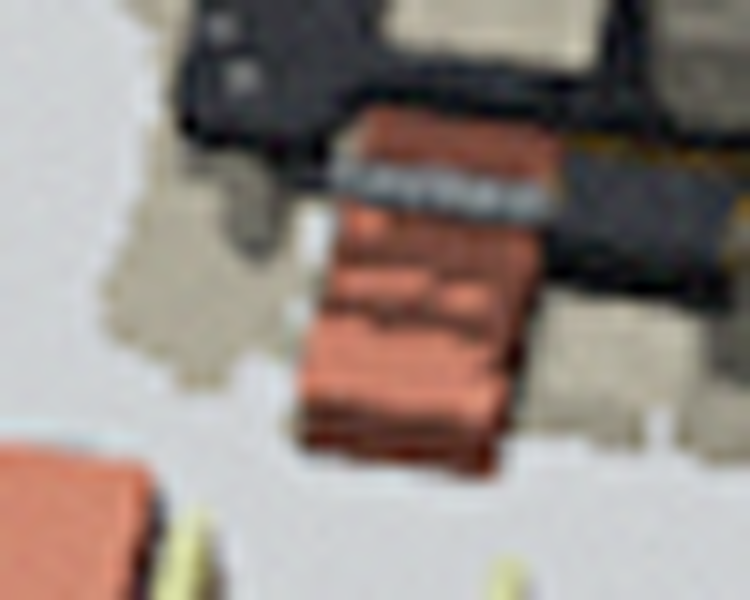

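```bash
python3 - <<'E'
from m import *
t=load('scene7'); f=lambda p:(np.array(p,float)+.5)/15-.5+[200,180]
print(rack(px2w(t,f([(299,398),(500,415),(563,135),(360,110)]),.024)), rack(px2w(t,f([(303,447),(494,470)]),0.0)))
print(rack(px2w(t,f([(178,520),(508,565)]),.028)))
E
```

```text
[[-28.07361405 -42.99947236]
 [-30.54149705  -8.08874128]
 [-89.23505878  -9.00909089]
 [-88.43898543 -45.62598602]] [[-32.40106227 -45.28942387]
 [-33.44146902 -11.1810868 ]]
[[  1.45036553 -57.00814327]
 [  0.64393395   0.0709825 ]]
```

```bash
python3 - <<'E'
from m import *
print(px2w(load('top0'),[(271,259),(299,261),(298,275),(271,273)],.024))
p=np.array([[-135,-27],[-17.5,-27]])/1000@R.T+q[:2];print(p)
E
```

```text
[[ 0.35925173 -0.05349096  0.024     ]
 [ 0.35281777 -0.12720334  0.024     ]
 [ 0.31647575 -0.12356247  0.024     ]
 [ 0.322811   -0.05270781  0.024     ]]
[[ 0.42800804 -0.0914734 ]
 [ 0.54536296 -0.08563605]]
```

jog_arm(
  commands=[
    [-15,0,0,0],
    [-20,0,0,0],
    [-20,0,0,0],
    [-15.5,0,0,0],
    [0,0,0,0],
    [0,-15,0,0],
    [0,-20,0,0],
    [0,-20,0,0],
    [0,-15,0,0],
    [0,0,0,0],
  ],
)

```text
clock: 10.5
tool_pos: [0.4278, -0.0942, 0.0085]
orientation: [180.0, 0.0, 2.8]
force: [0.2, 0.8, 0.2]
opening: 0.0001
```

```bash
python3 - <<'E'
from m import *
t=shot('scene','scene8'); t['image']=cv2.convertScaleAbs(t['image'],alpha=1.5,beta=10); crop(t,160,130,320,260,5,'c13'); o=get_obs();print(o['tool_pos'],o['force'],rack(o['tool_pos']))
E
```

```text
[ 0.42791406 -0.09351448  0.00854537] [-0.67677623  0.47984422  0.32711229] [[-135.19526544  -29.03388786]]
```

View pics/c13.png

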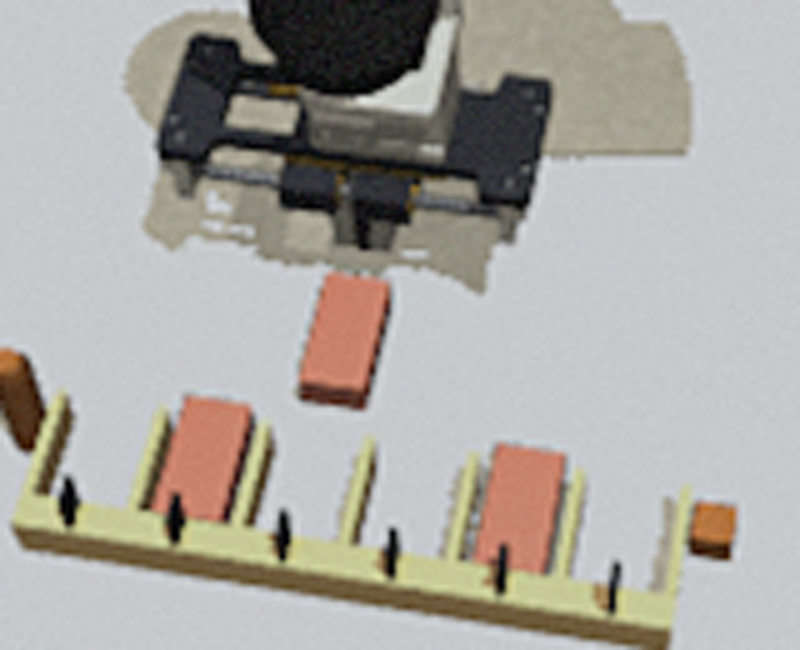

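```bash
python3 - <<'E'
from m import *
t=load('scene8'); f=lambda p:(np.array(p,float)+.5)/5-.5+[160,130]
a=rack(px2w(t,f([(327,273),(390,279),(368,392),(299,383)]),.024)); print(a,a.mean(0))
b=rack(px2w(t,f([(186,397),(251,403),(222,521),(151,511)]),.024)); print(b,b.mean(0))
E
```

```text
[[-97.50419153 -43.62296858]
 [-99.33507038  -9.62003108]
 [-28.32040615  -6.74427014]
 [-27.64959441 -43.07983606]] [-63.20231562 -25.76677647]
[[ -9.59082853 -98.6967657 ]
 [-11.71548487 -64.77173573]
 [ 57.36735476 -62.98662003]
 [ 57.88193662 -99.3088316 ]] [ 23.48574449 -81.44098827]
```

jog_arm(
  commands=[
    [0,2,0,0],
    [11,0.5,0,0],
    [11,0.5,0,0],
    [9,0.5,0,0],
    [9,0.5,0,0],
    [9,0.5,0,0],
    [9,0.5,0,0],
    [8,0.5,0,0],
    [6,0,0,0],
    [0,0,0,0],
  ],
)

```text
clock: 11.38
tool_pos: [0.5013, -0.087, 0.0085]
orientation: [180.0, -0.0, 2.9]
force: [-0.3, 0.1, -0.4]
opening: 0.0006
```

```bash
python3 - <<'E'
from m import *
t=shot('scene','scene9'); t['image']=cv2.convertScaleAbs(t['image'],alpha=1.5,beta=10); crop(t,160,160,270,250,7,'c14'); o=get_obs();print(o['tool_pos'],o['force'],rack(o['tool_pos']))
E
```

```text
[ 0.50035637 -0.08711443  0.00841171] [-0.33879724 -0.16701277  0.00813204] [[-62.52445414 -26.24064662]]
```

View pics/c14.png

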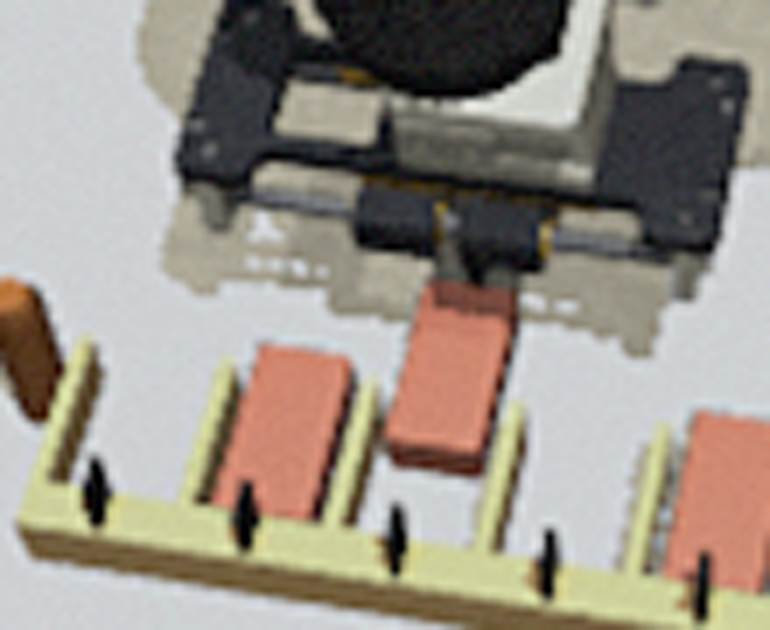

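jog_arm(
  commands=[
    [6,0.5,0,0],
    [6,0,0,0],
    [6,0.5,0,0],
    [6,0,0,0],
    [6,0.5,0,0],
    [5,0.5,0,0],
    [3,0,0,0],
    [0,0,0,0],
    [0,0,0,0],
    [0,0,0,0],
  ],
)

```text
clock: 12.27
tool_pos: [0.5376, -0.0852, 0.0085]
orientation: [-180.0, 0.0, 2.8]
force: [-0.6, -0.2, 0.1]
opening: 0.0005
```

```bash
python3 - <<'E'
from m import *
t=shot('scene','scene10'); t['image']=cv2.convertScaleAbs(t['image'],alpha=1.5,beta=10); crop(t,160,160,270,250,7,'c15'); o=get_obs();print(o['tool_pos'],o['force'],rack(o['tool_pos']))
E
```

```text
[ 0.53755077 -0.08513495  0.00853795] [-0.00358945 -0.01380627 -0.90877543] [[-25.27765029 -26.11140875]]
```

View pics/c15.png

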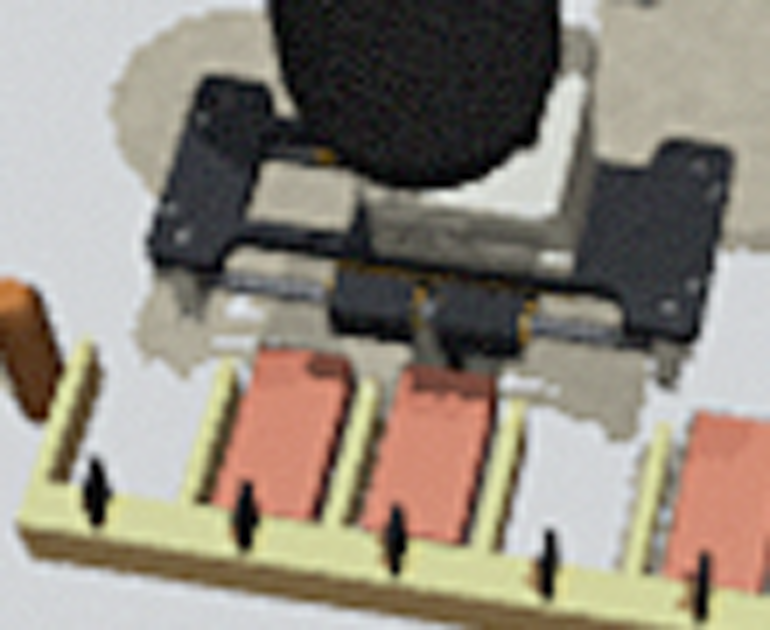

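jog_arm(
  commands=[
    [1,0,0,0],
    [1,0,0,0],
    [1,0,0,0],
    [0,0,0,0],
    [0,0,0,0],
    [0,0,0,0],
    [0,0,0,0],
    [0,0,0,0],
    [0,0,0,0],
    [0,0,0,0],
  ],
)

```text
clock: 13.15
tool_pos: [0.5408, -0.0851, 0.0086]
orientation: [-180.0, -0.0, 2.8]
force: [-0.0, -0.4, -0.1]
opening: 0.0006
```

jog_arm(
  commands=[
    [1,0,0,0],
    [1,0,0,0],
    [1,0,0,0],
    [0,0,0,0],
    [0,0,0,0],
    [0,0,0,0],
    [0,0,0,0],
    [0,0,0,0],
    [0,0,0,0],
    [0,0,0,0],
  ],
)

```text
clock: 13.98
tool_pos: [0.5424, -0.0853, 0.0082]
orientation: [180.0, 0.1, 2.8]
force: [-5.7, 0.9, 3.3]
opening: 0.0006
```

jog_arm(
  commands=[
    [1,0,0,0],
    [0,0,0,0],
    [0,0,0,0],
    [0,0,0,0],
    [-5,0,0,0],
    [-20,-1,0,0],
    [-30,-1,0,0],
    [-40,-2,0,0],
    [-30,0,0,0],
    [0,0,0,0],
  ],
)

```text
clock: 14.82
tool_pos: [0.4133, -0.09, 0.0081]
orientation: [-180.0, 0.2, 2.7]
force: [-1.8, -0.8, -0.3]
opening: 0.0002
```

jog_arm(
  commands=[
    [0,0,30,0],
    [0,0,40,0],
    [0,0,40,0],
    [0,0,40,0],
    [0,20,20,0],
    [0,40,0,0],
    [0,40,0,0],
    [0,40,0,0],
    [0,40,0,0],
    [0,0,0,0],
  ],
)

```text
clock: 15.65
tool_pos: [0.4213, 0.0967, 0.1796]
orientation: [-179.9, -0.2, 3.1]
force: [0.7, -1.9, 0.7]
opening: 0.0001
```

```bash
python3 - <<'E'
from m import *
t=shot('scene','scene11'); t['image']=cv2.convertScaleAbs(t['image'],alpha=1.5,beta=10); crop(t,155,190,315,265,5,'c16')
t=shot('top','top11'); crop(t,195,140,355,230,5,'c17'); print(get_obs()['tool_pos'])
E
```

```text
[0.42015261 0.09275711 0.17883746]
```

View pics/c16.png

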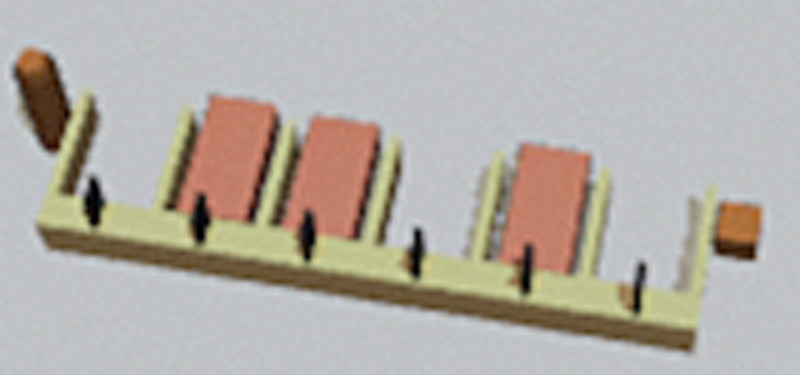

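View pics/c17.png

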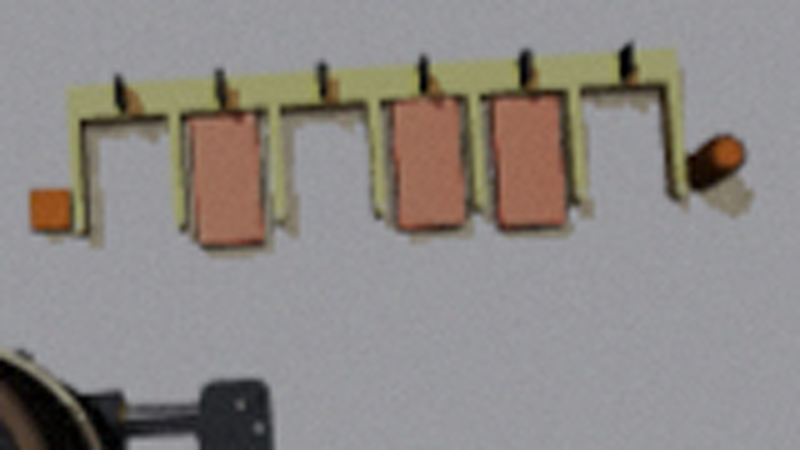

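```bash
python3 - <<'E'
from m import *
t=load('top11'); f=lambda p:(np.array(p,float)+.5)/5-.5+[195,140]
a=rack(px2w(t,f([(392,102),(459,97),(466,226),(400,231)]),.024)); print(a,a.mean(0))
u=load('scene11');g=lambda p:(np.array(p,float)+.5)/5-.5+[155,190]
a=rack(px2w(u,g([(314,118),(380,126)]),.024)); print(a,a.mean(0)+[35,0])
E
python3 -c "
from plant import close_job; print(close_job())"
```

```text
[[ 61.6642309   -9.86536171]
 [ 61.926817   -46.16117343]
 [ -8.24274004 -44.66457625]
 [ -8.54239819  -9.12462707]] [ 26.70147742 -27.45393461]
[[ -6.26528948 -43.46400675]
 [ -7.31507157  -9.12974158]] [ 28.20981948 -26.29687417]
the job is handed in; nothing more can be done
None
```

The bar is home in the third gap from the post, and the job is handed in at about 16 s of the 58 s allowed; `close_job` reported no verdict.

- **Counting:** the post stands at the −y end of the rack. I swept the closed fingertips over tabs F, E and D in that order, stopping on D. The pictures show D clearly bent at the stop and tab C upright at that moment. All six tabs were upright again in the final picture.
- **Pushing:** I pushed the pink bar sideways until it lined up with the gap at rack y = −27 mm, then lengthwise into it. I stopped when it pressed on the backboard with about 6 N, then backed the arm away.

| Final check | Centre in rack frame (mm) | Target (mm) |
|---|---|---|
| Top camera | (26.7, −27.5) | (27, −27) |
| Scene camera | (28.2, −26.3) | (27, −27) |

The bar lies flat, about 1–2° off the gap's direction. The two cameras agree to about 1.5 mm. The stored bars look unmoved in the last top view. I did not re-measure the bottle and cup at the end, but the fingertips never went near either one.

Two things could not be seen directly. The fingers hid tab F while it was bent, so its flick rests on the fingers having passed fully over it. Tab E was only partly visible, leaning.

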